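Load a specimen carrier under the roller bail of a loading stage

TASK

Pick up the specimen carrier by its upright handle, set it nose first in the mouth of the loading stage's channel and slide it in, pushing the sprung roller bail up and back with its bevelled nose, until the nose rests against the end stop. Feel for the stop: it is only held by friction, so push gently and do not shift it. Let go, leaving the carrier flat and home with the bail bearing down on it, and leave the other things on the table where they stand.

Things in the scene. Friction and masses are not known exactly. Their poses are not given: they have to be found in the camera images.
- grip (a point): Middle of the carrier's black upright handle, a block 30 mm long (x), 18 mm wide (y), 50 mm tall; the point is 35 mm above the carrier's underside, the handle's top 60 mm. Axes of the carrier: x from handle to nose, y across, z up. The nose edge is 113 mm ahead of this point, the tail edge 17 mm behind. Loose, about 0.18 kg.
- nose (a point): Middle of the carrier's nose edge, 1 mm above its underside; axes of the carrier. The carrier is an aluminium plate 130 mm long, 44 mm wide, 10 mm thick, with seeds under glass in its top; its last 22 mm is a wedge, 2 mm thick at the nose edge rising to 10 mm.
- holder: Loading stage fixed to the table: aluminium base 240 x 110 x 16 mm; origin under its middle at table height; x is the way the carrier goes in, y across, z up. Its top, 16 mm up, is the channel floor. Steel rails 8 mm high: 47 mm apart inside from x = -20 to +17 mm, a gap for the roller, then 50 mm apart from x = +33 to +116 mm; flared guides lead in from 69 mm wide at x = -50 mm; nearer, the base is bare.
- mouth (a point): Point on the channel floor, on its centre line, where the straight rails begin (holder x = -20 mm, 16 mm above the table). Axes as the holder. The carrier has 1.5 mm of play to each side between the rails.
- roller_rest (a point): Middle of the bail's roller when the bail is down (holder x = +25 mm, 24.5 mm above the table; does not move with the bail). The free-turning roller, 10 mm in diameter, lies across the channel with its underside 3.5 mm above the floor, low enough for the wedge to get beneath.
- bail (a joint): Angle (rad) of the sprung bail: two 60 mm steel arms outside the rails, pivoted at holder x = +85 mm, carrying the roller. 0: down. Grows as it is pushed up and back; about 0.11 on the carrier's full thickness. It presses at the roller with 5 N (down) to 6 N (on the carrier). Driving the wedge under it and sliding on takes about 3 to 8 N along the channel; pressing down adds to it.
- stop_track (a point): Point on the channel floor, holder x = +60 mm; axes as the holder. The channel ends at a dark steel end stop, 44 mm wide, 11 mm high, with a black knob on top. Its face stands 0 to 40 mm beyond this point, set anew each time and not measured: find it by feel, the push rises sharply there. It is held by friction, slips at about 10 N, and must not be shifted more than 2 mm.
- slide_box: Bystander: closed grey slide box 85 x 100 x 32 mm, loose. Origin under its middle.
- seed_jar: Bystander: amber jar, 52 mm in diameter, 70 mm tall, loose. Origin under its middle.
- dish: Bystander: open glass dish, 90 mm in diameter, 14 mm tall, loose. Origin under its middle.

How it is judged:
On the way, in this order (a step that is already met when the one before it is completed fails the run):
1. the carrier's nose has pushed the bail up and lies beneath it, not yet at the stop (value of joint bail above 0.09 rad and x of nose in the frame of holder between 0.035 and 0.057 m), for 0.05 s.
2. the nose has reached the stop (x of nose in the frame of stop_face above -0.0015 m), for 0.1 s.
At the end, for the whole second after the job is handed in: The nose is within 2 mm of the end stop, centred in the channel within 4 mm, in line within 0.08 rad and flat within 0.05 rad, the bail rests on the carrier (0.09 to 0.135 rad), and the carrier is released and at rest (x of nose in the frame of stop_face above -0.002 m and y of nose in the frame of holder between -0.004 and 0.004 m and angle between the x axis of nose and the x axis of holder, either way round below 0.08 rad and angle between nose's own z axis and vertical below 0.05 rad and value of joint bail between 0.09 and 0.135 rad and linear speed of carrier below 0.01 m/s); the robot touches nothing.
It fails at once if the end stop is shifted by more than 2 mm (distance of stop_face from where it was at the start of the episode above 0.002 m).
It fails at once if the slide box is moved by more than 30 mm (distance of slide_box from where it was at the start of the episode above 0.03 m).
It fails at once if the seed jar is moved by more than 30 mm (distance of seed_jar from where it was at the start of the episode above 0.03 m).
It fails at once if the dish is moved by more than 30 mm (distance of dish from where it was at the start of the episode above 0.03 m).
It also fails if it takes over 72 s, if anything falls off the work surface, if the arm or the gripper's body presses on something with over 40 N, if the wrist force passes 120 N, or if a joint passes its speed limit or range.

ROBOT

A 6-joint arm with a two-finger parallel gripper is mounted at the origin on the work surface. World frame = base frame: x ahead of the robot, y to its left, z up, the work surface at z = 0. Lengths are in m, angles in rad, forces in N, time in s.
With the tool pointing down it reaches from about 0.25 to 0.775 m from the base axis. Payload 4 kg.
Tool frame: the origin (TCP) lies on the centre line of the jaws, within the pads' length; the fingertips stand 17 mm ahead of it and the grasp point (between the pads) lies 2 mm behind it; z points along the fingers, y is the line along which they close (so a half turn about z gives the same grasp; the last joint's range is limited). The gripper opens to 94 mm and grips with 3 to 60 N. Pads are 16 mm wide; open, the fingers measure 119 mm over their backs; the gripper's body (75 mm by 177 mm) begins 78 mm behind the grasp point.
Start: joints at [1.006, 0.087, 1.371, -0, 1.684, -0.103], TCP at [0.245, 0.492, 0.199] pointing down, gripper open.
Joint ranges: [-3.1, 3.1], [-0.76, 2.03], [0.27, 2.55], [-1.08, 4.22], [0.17, 2.65], [-2.57, 2.57]. Speed limits (rad/s): [2.79, 2.79, 3.14, 3.14, 3.14, 3.14].

INTERFACE

Orientations are given as [roll, pitch, yaw] about the fixed x, y, z axes, in that order (R = Rz(yaw) Ry(pitch) Rx(roll)).
In Python, from bench import robot gives the robot as it stands.
- The arm moves only by the tool servo_tool, never from a script. Its argument "plan" is a list of rows, each a list of 7 numbers: the shift along the tool's x, y, z normalised to -1 to 1, where 1 is 0.1 m, then the turn, a rotation vector about the tool's x, y, z normalised to -1 to 1, where 1 is pi/2 rad, then the finger opening in mm, from 0 to 94. In form: [[x, y, z, ax, ay, az, gripper], ...]. A call has 1 to 12 rows; each row is the pose to reach, as a shift and turn from the pose commanded when the call began, along the tool's axes at that moment; what a row does not reach only later rows make up. A row lasts 1/12 s, in which the tool goes at most 41.7 mm and 7.16 degrees, less where a joint would pass 70% of its speed; a pose out of reach is approached as far as the arm can. A call with a number of a shift or a turn outside -1 to 1 is refused whole. A call with a gripper value outside its range is refused whole. The fingers move at their own pace and stop on an object; the grip force is fixed at half the most. Time passes only in rows, so rows that repeat a pose let the fingers close. It gives the time, the measured TCP pose, the force, the opening and the grip force at its end, in the units of the state.
- robot.get_obs(): the state, without advancing time (a new reading comes with each control period).
- robot.snapshot(name): name is "scene" or "top" or "wrist"; returns the picture (480x640x3 uint8, red, green, blue); there is no depth.
- robot.camera_params(name): a dict with "camera_matrix" (3x3 intrinsics, pixels), "rvec" (rotation vector, rad) and "tvec" (3), from world to camera coordinates, as OpenCV has them; the wrist camera has in their place "tool_from_camera" (4x4, takes a point from camera to tool coordinates, whose origin is the TCP and whose axes are the flange's). Camera axes: x right, y down, z forward; pixel columns grow to the right and rows downward; lengths in m; the calibration is good to about 2 mm. The wrist camera is an equidistant fisheye: a pixel r from the principal point sees the ray r / f radians off the axis. A picture is of the moment at which its call begins: read the wrist's pose just before it. camera_params takes no time and is no camera call.
- robot.close_job(): hands the job in; it is judged then, once.
Trained networks look in the newest picture that a camera, given by its name, has taken for a name from the list of things; names that differ only in an ending like _2 or _b are one class to them, and where a whole thing is asked for, a point or a joint stands for the part that bears it (a point fixed in the world has none). Each returns a list of dicts, best first, with "conf" (0 to 1); they miss things now and then, are a little off and sometimes report something else, mostly with a low value. They report only what shows in the picture. A call takes as long as a camera call.
- robot.find_in(thing, camera): "extent" ([centre column, centre row, width, height] in pixels, round what is visible of it).
The state is a dict: "time": time; "joint_positions": joint angles; "qvel": joint speeds; "joint_torque": joint torques, N m; "tool_pos": TCP position; "ee_rot": TCP orientation; "wrist_force": force on the tool from outside, world axes, zero at the start; "wrist_torque": the same for the moment, N m; "width": finger opening in m; "finger_force": force on a finger pad.
Only numpy, scipy, OpenCV 4.12 (cv2) and the standard library are available. Lean on these libraries where they do the work, as an engineer would, in place of code of your own. Each camera call takes 0.05 s, during which the arm holds its last target. There are 200 camera calls.

## Working session

There is one attempt and no reset: what is moved stays moved. The work goes in short steps, Python scripts to look and compute and a tool call to move; the robot and the scene stay as the last step left them, time stands still between calls to the robot, and variables do not carry over. Pictures are saved under pics/ and viewed, at most 10 in all, crops included, and the job is handed in when it is done.

Besides the shell and the picture viewer there is one more tool, called as name([rows], argument=value, ...), one row to a line, values as JSON. servo_tool: Moves the arm, as the interface text tells. Scaled input: -1 to 1 covers 0.1 m each way for a shift and pi/2 rad each way for a turn. Its arguments: {"type":"object","properties":{"plan":{"type":"array","items":{"type":"array","items":{"type":"number"}}}},"required":["plan"]}

```bash
mkdir -p pics; ls
python3 - <<'E'
from bench import robot
import cv2
o=robot.get_obs(); print({k:o[k] for k in("time","tool_pos","ee_rot","wrist_force","width")})
for c in("scene","top"):
    im=robot.snapshot(c); cv2.imwrite(f"pics/{c}0.png",im[:,:,::-1])
    p=robot.camera_params(c); print(c,p)
    for t in("grip","nose","holder","bail","slide_box","seed_jar","dish","stop_track"):
        try: print(t,[(d["conf"],[round(v) for v in d["extent"]]) for d in robot.find_in(t,c)[:2]])
        except Exception as e: print(t,e)
print(robot.camera_params("wrist"))
E
```

```text
pics
{'time': 0.0, 'tool_pos': array([0.24477983, 0.49191935, 0.19821223]), 'ee_rot': array([-3.13942384e+00, -2.12839965e-04,  2.67979168e+00]), 'wrist_force': array([-0.05482297, -0.37301401,  0.87335757]), 'width': 0.09384281178034425}
scene {'camera_matrix': array([[495.60574205,   0.        , 318.63570013],
       [  0.        , 495.60574205, 234.98878079],
       [  0.        ,   0.        ,   1.        ]]), 'rvec': array([ 2.24269865,  1.21743022, -0.42050291]), 'tvec': array([-0.30296189, -0.37575105,  1.20284434])}
grip [(0.81, [443, 156, 63, 50])]
nose [(0.79, [440, 155, 68, 50])]
holder [(0.83, [334, 270, 102, 135])]
bail [(0.71, [342, 288, 66, 47])]
slide_box [(0.68, [150, 269, 80, 71]), (0.56, [333, 272, 107, 130])]
seed_jar [(0.7, [335, 272, 102, 126]), (0.58, [488, 217, 35, 50])]
dish [(0.87, [230, 372, 60, 53])]
stop_track [(0.7, [335, 273, 106, 128])]
top {'camera_matrix': array([[527.97830843,   0.        , 316.6602493 ],
       [  0.        , 527.97830843, 233.05204275],
       [  0.        ,   0.        ,   1.        ]]), 'rvec': array([ 2.15851818, -2.17487397,  
[... 165 characters left out ...]
93, 48, 36])]
slide_box [(0.91, [461, 295, 55, 51])]
seed_jar [(0.91, [200, 180, 31, 29])]
dish [(0.59, [442, 181, 48, 40])]
stop_track [(0.83, [333, 218, 77, 121])]
{'camera_matrix': array([[371.64829954,   0.        , 319.33354891],
       [  0.        , 371.64829954, 238.76235492],
       [  0.        ,   0.        ,   1.        ]]), 'tool_from_camera': array([[ 5.58336577e-04, -9.73112168e-01, -2.30331061e-01,
         6.58227927e-02],
       [ 9.99999741e-01,  4.38642550e-04,  5.70865382e-04,
         2.54536046e-04],
       [-4.54483046e-04, -2.30331320e-01,  9.73112160e-01,
        -1.86370329e-01],
       [ 0.00000000e+00,  0.00000000e+00,  0.00000000e+00,
         1.00000000e+00]])}
```

Run:
```python
import cv2
im=cv2.imread("pics/top0.png"); cv2.imwrite("pics/top0c.png",cv2.resize(im[140:340,130:530],None,fx=2,fy=2,interpolation=cv2.INTER_CUBIC))
```

```text
(no output)
```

View pics/top0c.png

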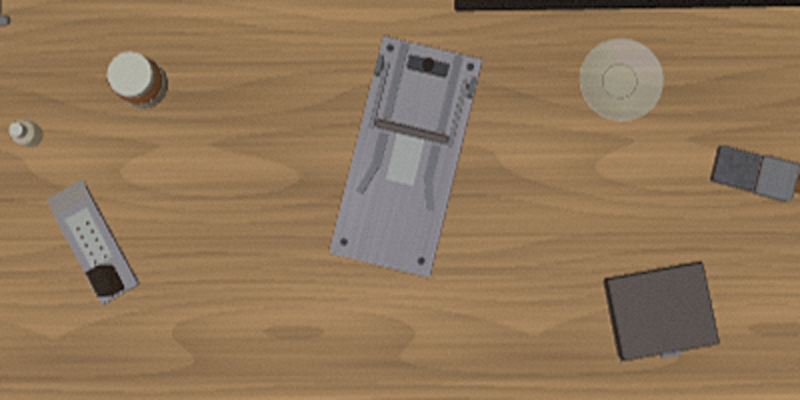

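View pics/scene0.png

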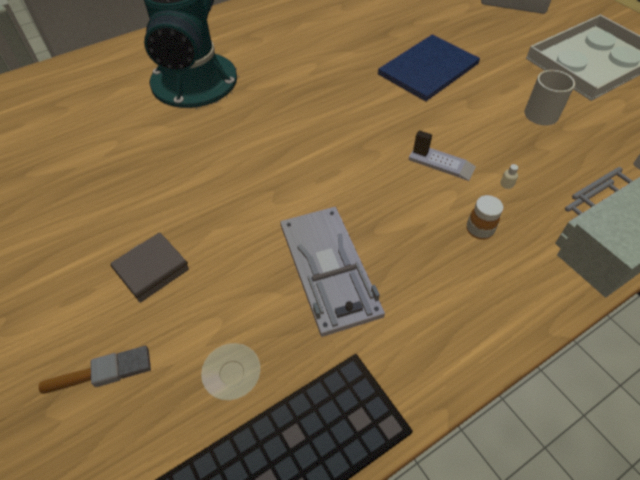

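The top view shows the holder with its stop end up the picture (crop corners 388,38 / 480,60 / 430,276 / 331,250). The carrier is at left, with its nose at (65,191) and its handle at (104,281). The scene view agrees.

```bash
cat > h.py <<'E'
from bench import robot
import numpy as np, cv2
from scipy.spatial.transform import Rotation as R
def ray(cam,uv,z):
    "world points on plane z for pixels uv of a fixed camera"
    p=robot.camera_params(cam); M=R.from_rotvec(p["rvec"]).as_matrix(); c=-M.T@p["tvec"]
    uv=np.atleast_2d(np.array(uv,float)); d=(M.T@np.linalg.inv(p["camera_matrix"])@np.c_[uv,np.ones(len(uv))].T).T
    return c+d*((z-c[2])/d[:,2])[:,None]
def wcam(o):
    p=robot.camera_params("wrist"); T=np.eye(4); T[:3,:3]=R.from_euler("xyz",o["ee_rot"]).as_matrix(); T[:3,3]=o["tool_pos"]
    return p["camera_matrix"],T@p["tool_from_camera"]
def wray(o,uv,z):
    K,T=wcam(o); uv=np.atleast_2d(np.array(uv,float)); d=(uv-K[:2,2])/K[0,0]; th=np.linalg.norm(d,axis=1)
    v=np.c_[d*(np.sin(th)/th)[:,None],np.cos(th)]@T[:3,:3].T
    return T[:3,3]+v*((z-T[2,3])/v[:,2])[:,None]
def wproj(o,P):
    K,T=wcam(o); q=(np.atleast_2d(P)-T[:3,3])@T[:3,:3]; th=np.arctan2(np.hypot(q[:,0],q[:,1]),q[:,2])
    return K[:2,2]+K[0,0]*q[:,:2]*(th/np.hypot(q[:,0],q[:,1]))[:,None]
E
python3 - <<'E'
from h import *
np.set_printoptions(precision=4,suppress=True)
f=lambda a:np.array(a)/2+[130,140]
h=ray("top",f([[388,38],[480,60],[430,276],[331,250]]),.016); print(h)
m=h.mean(0); d=(h[0]+h[1]-h[2]-h[3])/2; print("holder",m,np.linalg.norm(d[:2]),np.arctan2(d[1],d[0]),np.linalg.norm(h[0]-h[1]))
t=ray("top",f([[137,283],[104,302]]),.01).mean(0); n=ray("top",f([[82,181],[48,202]]),.002).mean(0); d=n-t
print("tail",t,"nose",n,np.linalg.norm(d[:2]),np.arctan2(d[1],d[0]))
print("handle top",ray("top",f([[103,279]]),.06), "grip est",t+17/130*d)
for c,z in(((461,295),.03),((200,180),.06),((442,181),.01)): print(ray("top",[c],z))
E
```

```text
[[ 0.759  -0.0087  0.016 ]
 [ 0.734  -0.1067  0.016 ]
 [ 0.5046 -0.0509  0.016 ]
 [ 0.5326  0.0531  0.016 ]]
holder [ 0.6326 -0.0283  0.016 ] 0.2353868411200056 -0.2528099003715719 0.10116128419664673
tail [0.4893 0.2774 0.01  ] nose [0.5981 0.3412 0.002 ] 0.12611095894901542 0.5310066743336163
handle top [[0.5037 0.2823 0.06  ]] grip est [0.5036 0.2857 0.009 ]
[[ 0.4682 -0.2885  0.03  ]]
[[0.708  0.2471 0.06  ]]
[[ 0.7097 -0.2603  0.01  ]]
```

servo_tool([
  [-0.35,-0.1,0,0,0,0,94],
  [-0.7,-0.2,0,0,0,0,94],
  [-1,-0.3,0,0,0,0,94],
])

```text
time: 1.15
tool_pos: [0.3221, 0.4201, 0.1994]
ee_rot: [3.141, 0.001, 2.681]
wrist_force: [0.3, -0.2, 0.8]
width: 0.0941
finger_force: 0.0
```

servo_tool([
  [-0.35,-0.1,0,0,0,0,94],
  [-0.7,-0.2,0,0,0,0,94],
  [-1,-0.2,0,0,0,0,94],
])

```text
time: 1.4
tool_pos: [0.4029, 0.3563, 0.1999]
ee_rot: [3.142, 0.001, 2.679]
wrist_force: [0.4, 0.0, -0.1]
width: 0.0941
finger_force: 0.0
```

servo_tool([
  [-0.35,-0.1,0,0,0,-0.07,94],
  [-0.7,-0.2,0.1,0,0,-0.14,94],
  [-1,-0.2,0.2,0,0,-0.22,94],
  [-1,-0.2,0.3,0,0,-0.29,94],
  [-1,-0.2,0.4,0,0,-0.37,94],
  [-1,-0.2,0.4,0,0,-0.44,94],
  [-1,-0.2,0.4,0,0,-0.52,94],
  [-1,-0.2,0.4,0,0,-0.59,94],
  [-1,-0.2,0.4,0,0,-0.63,94],
  [-1,-0.2,0.4,0,0,-0.63,94],
])

```text
time: 2.23
tool_pos: [0.4825, 0.296, 0.1593]
ee_rot: [3.141, -0.0, -2.613]
wrist_force: [-0.1, -0.1, 0.4]
width: 0.094
finger_force: 0.0
```

Run:
```python
from h import *
o=robot.get_obs(); print({k:o[k] for k in("time","tool_pos","ee_rot","wrist_force")})
im=robot.snapshot("wrist"); cv2.imwrite("pics/w1.png",im[:,:,::-1])
for t in("grip","nose"): print(t,robot.find_in(t,"wrist")[:2])
```

```text
{'time': 2.2333, 'tool_pos': array([0.48249451, 0.29603804, 0.15934584]), 'ee_rot': array([ 3.14149645e+00, -1.19041403e-05, -2.61295792e+00]), 'wrist_force': array([-0.07442249, -0.12507497,  0.3753146 ])}
grip [{'extent': [300.9, 279.2, 47.0, 120.3], 'conf': 0.85}]
nose [{'extent': [302.2, 281.1, 44.0, 121.6], 'conf': 0.74}]
```

View pics/w1.png

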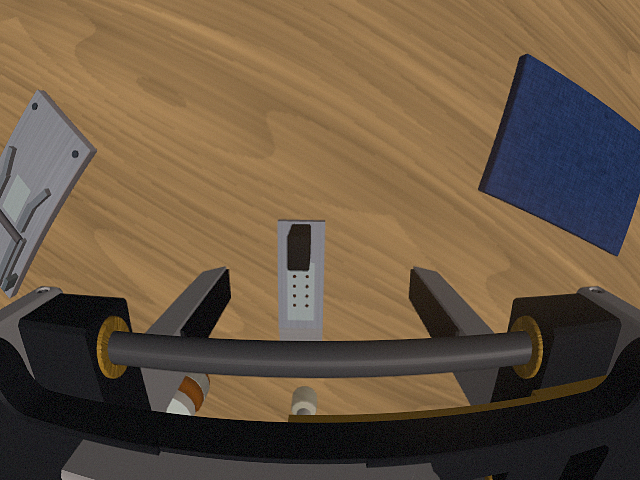

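The wrist view shows the carrier lined up with the tool. The tail corners are at (278,220) and (324,220), the left and right edges run down to about (279,335) and (323,335), and the handle top is at about (300,235).

Run:
```python
from h import *
np.set_printoptions(precision=4,suppress=True)
o=robot.get_obs()
tc=wray(o,[[278,220],[325,220]],.01); e=wray(o,[[279,318],[323.5,318]],.01)
print(tc,np.linalg.norm(tc[0]-tc[1]),e); d=e.mean(0)-tc.mean(0); y=np.arctan2(d[1],d[0]); print("yaw",y)
a=tc[0]-tc[1]; print("yaw from tail edge",np.arctan2(a[1],a[0])-np.pi/2)
g=tc.mean(0)+.017*d/np.linalg.norm(d); print("grip",g)
yaw=o["ee_rot"][2]; D=g-o["tool_pos"]; x=np.array([np.cos(yaw),np.sin(yaw),0]); yy=np.array([np.sin(yaw),-np.cos(yaw),0])
print("tool shift",x@D,yy@D)
im=cv2.imread("pics/w1.png")[200:300,250:350]; cv2.imwrite("pics/w1c.png",cv2.resize(im,None,fx=5,fy=5,interpolation=cv2.INTER_CUBIC))
# predicted handle corners
c,s=np.cos(y),np.sin(y)
for dx in(-.015,.015):
  for dy in(-.009,.009): print(dx,dy,wproj(o,[g[0]+c*dx-s*dy,g[1]+s*dx+c*dy,.06]))
```

```text
[[0.4983 0.261  0.01  ]
 [0.4765 0.2985 0.01  ]] 0.04331723866174397 [[0.585  0.3089 0.01  ]
 [0.5624 0.3472 0.01  ]]
yaw 0.510588701100448
yaw from tail edge -2.616570516109221
grip [0.5022 0.288  0.01  ]
tool shift -0.013044341722684578 -0.01689213130315956
-0.015 -0.009 [[287.1202 233.815 ]]
-0.015 0.009 [[309.8881 234.1612]]
0.015 -0.009 [[287.3354 269.9546]]
0.015 0.009 [[309.5262 270.3615]]
```

View pics/w1c.png

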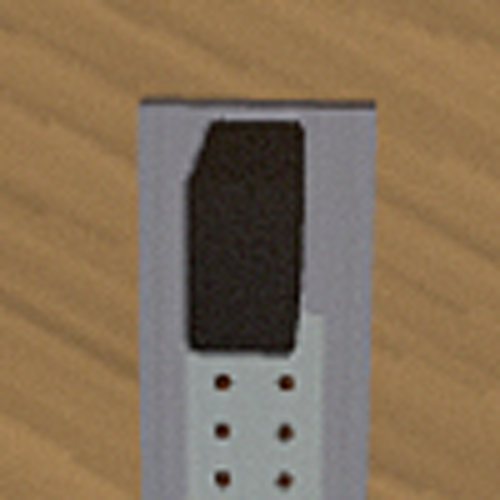

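servo_tool([
  [-0.13,-0.17,0.1,0,0,0.005,60],
  [-0.13,-0.17,0.4,0,0,0.005,50],
  [-0.13,-0.17,0.75,0,0,0.005,50],
  [-0.13,-0.17,1,0,0,0.005,50],
])

```text
time: 2.72
tool_pos: [0.5017, 0.2874, 0.0571]
ee_rot: [3.141, -0.002, -2.623]
wrist_force: [-0.1, -0.3, -0.1]
width: 0.0704
finger_force: 0.0
```

servo_tool([
  [0,0,0.12,0,0,0,45],
  [0,0,0.23,0,0,0,45],
  [0,0,0.23,0,0,0,45],
  [0,0,0.23,0,0,0,10],
  [0,0,0.23,0,0,0,10],
  [0,0,0.23,0,0,0,10],
  [0,0,0.23,0,0,0,10],
  [0,0,0.23,0,0,0,10],
  [0,0,0.23,0,0,0,10],
])

```text
time: 3.47
tool_pos: [0.5031, 0.2883, 0.0377]
ee_rot: [-3.141, 0.003, -2.622]
wrist_force: [-0.4, -0.1, 2.8]
width: 0.0177
finger_force: 30.0
```

servo_tool([
  [0,0,-0.1,0,0,0,10],
  [0,0,-0.3,0,0,0,10],
  [0,0,-0.55,0,0,0,10],
  [0,-0.1,-0.8,0,0,0,10],
  [0,-0.3,-1,0,0,0,10],
  [0,-0.5,-1,0,0,0,10],
  [-0.1,-0.75,-1,0,0,0,10],
  [-0.1,-1,-1,0,0,0,10],
])

```text
time: 4.13
tool_pos: [0.5616, 0.2059, 0.1372]
ee_rot: [-3.141, 0.001, -2.621]
wrist_force: [1.1, 0.6, -1.2]
width: 0.0178
finger_force: 30.0
```

servo_tool([
  [0,-0.25,-0.1,0,0,0,10],
  [-0.1,-0.5,-0.2,0,0,0,10],
  [-0.1,-0.75,-0.3,0,0,0,10],
  [-0.1,-1,-0.4,0,0,0,10],
])

```text
time: 4.47
tool_pos: [0.619, 0.1233, 0.1764]
ee_rot: [3.141, -0.002, -2.622]
wrist_force: [0.0, -0.5, -2.0]
width: 0.0178
finger_force: 30.0
```

servo_tool([
  [0,-0.25,0,0,0,0.06,10],
  [-0.1,-0.5,0,0,0,0.12,10],
  [-0.1,-0.75,0,0,0,0.18,10],
  [-0.2,-1,0,0,0,0.24,10],
  [-0.2,-1,0,0,0,0.3,10],
  [-0.2,-1,0,0,0,0.36,10],
  [-0.2,-1,0,0,0,0.43,10],
  [-0.2,-1,0,0,0,0.49,10],
  [-0.2,-1,0,0,0,0.49,10],
  [-0.2,-1,0,0,0,0.49,10],
])

```text
time: 5.3
tool_pos: [0.6856, 0.0475, 0.176]
ee_rot: [-3.141, -0.001, 2.894]
wrist_force: [0.7, 1.0, -2.4]
width: 0.0176
finger_force: 30.0
```

Run:
```python
from h import *
o=robot.get_obs(); print({k:o[k] for k in("time","tool_pos","ee_rot","wrist_force","width")})
im=robot.snapshot("wrist"); cv2.imwrite("pics/w2.png",im[:,:,::-1])
```

```text
{'time': 5.3, 'tool_pos': array([0.68561376, 0.04748133, 0.17598767]), 'ee_rot': array([-3.14141230e+00, -1.36305204e-03,  2.89432075e+00]), 'wrist_force': array([ 0.68553007,  0.98257975, -2.41867783]), 'width': 0.017631448463941077}
```

View pics/w2.png

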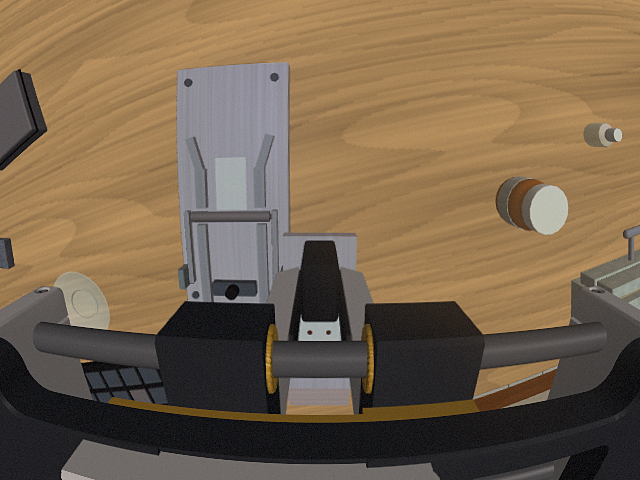

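The wrist view shows the stage: near corners at (178,70) and (289,63), roller at row 216, stop at (234,288). The held carrier's tail is at (283–356, 235). I'll zoom in for precise edges.

Run:
```python
import cv2
im=cv2.imread("pics/w2.png")[55:305,165:365]; cv2.imwrite("pics/w2c.png",cv2.resize(im,None,fx=2.4*1,fy=2.4,interpolation=cv2.INTER_CUBIC))
```

```text
(no output)
```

View pics/w2c.png

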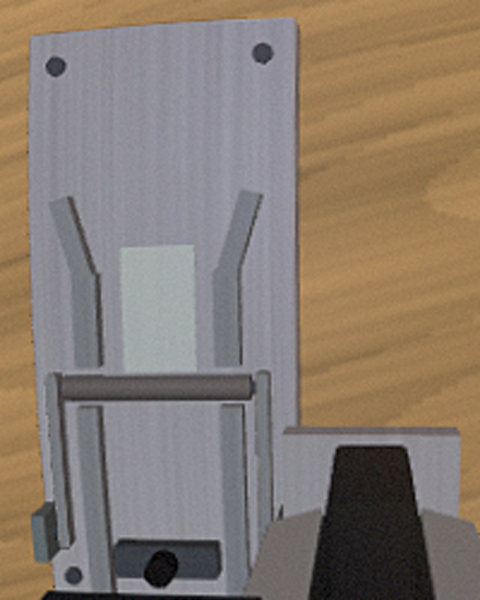

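Run:
```python
from h import *
from scipy.optimize import least_squares
np.set_printoptions(precision=4,suppress=True)
o=robot.get_obs()
N=np.nan
F=np.array([[30,37,-.12,-.055,.016],[293,19,-.12,.055,.016],[34,300,N,-.055,.016],[295,420,N,.055,.016],
[72,197,-.05,-.0345,.024],[241,191,-.05,.0345,.024],[96,274,-.02,-.0235,.024],[214,269,-.02,.0235,.024],
[99,367,.017,-.0235,.024],[217,366,.017,.0235,.024],[101,406,.033,-.025,.024],[221,404,.033,.025,.024],[157,387,.025,0,.0275]])
W=np.array([wray(o,f[:2]/2.4+[165,55],f[4])[0] for f in F])
def res(p,full=False):
    c,s=np.cos(p[2]),np.sin(p[2]); d=W[:,:2]-p[:2]
    L=np.c_[c*d[:,0]+s*d[:,1],-s*d[:,0]+c*d[:,1]]; r=L-F[:,2:4]
    return (r if full else np.nan_to_num(r).ravel())
s=least_squares(res,[.633,-.028,-.253],loss="soft_l1",f_scale=.001); print(s.x); print(res(s.x,True)*1e3)
np.save("holder.npy",s.x)
p=s.x; c,sn=np.cos(p[2]),np.sin(p[2])
# stop face look
q=wray(o,np.array([[115,541],[220,541]])/2.4+[165,55],.027); d=q[:,:2]-p[:2]; print("stop face x",c*d[:,0]+sn*d[:,1], -sn*d[:,0]+c*d[:,1])
# held carrier tail, underside = tcp-.0377
z=o["tool_pos"][2]-.0377+.010
t=wray(o,np.array([[285,434],[459,434]])/2.4+[165,55],z); print("tail",t,np.linalg.norm(t[0]-t[1])); a=t[1]-t[0]
print("tail yaw",np.arctan2(a[1],a[0])-np.pi/2,"tool yaw",o["ee_rot"][2]-np.pi)
u=np.array([np.cos(o["ee_rot"][2]),np.sin(o["ee_rot"][2])]); v=np.array([u[1],-u[0]]); D=t.mean(0)[:2]-o["tool_pos"][:2]; print("tail mid in tool",u@D,v@D)
```

```text
[ 0.6336 -0.0248 -0.2471]
[[ 1.1023  0.4421]
 [ 1.4236 -1.8203]
 [    nan  1.237 ]
 [    nan -1.888 ]
 [-0.5515  1.4189]
 [ 0.0534 -0.2673]
 [ 0.185  -0.3295]
 [-0.3329 -0.0284]
 [-0.0119 -0.69  ]
 [ 0.2213  0.2457]
 [-0.2875  0.7286]
 [-0.7844 -0.1506]
 [-0.3215  0.2578]]
stop face x [0.0885 0.0877] [-0.0217  0.0226]
tail [[0.6642 0.0314 0.1484]
 [0.6747 0.0731 0.1484]] 0.04297612244797326
tail yaw -0.24697587767593987 tool yaw -0.24743828213000718
tail mid in tool 0.0169009546154665 0.000637409250452991
```

servo_tool([
  [0.25,-0.2,0,0,0,0,10],
  [0.5,-0.4,0,0,0,0,10],
  [0.75,-0.6,0,0,0,0,10],
  [1,-0.83,0,0,0,0,10],
])

```text
time: 5.68
tool_pos: [0.5671, -0.0082, 0.176]
ee_rot: [3.141, -0.001, 2.895]
wrist_force: [0.3, -0.7, -1.7]
width: 0.0177
finger_force: 30.0
```

servo_tool([
  [0.25,0,0,0,0,0,10],
  [0.5,0,0.2,0,0,0,10],
  [0.75,0,0.4,0,0,0,10],
  [0.9,0,0.6,0,0,0,10],
  [0.9,0,0.8,0,0,0,10],
  [0.9,0,0.9,0,0,0,10],
  [0.9,0,0.95,0,0,0,10],
  [0.9,0,0.95,0,0,0,10],
])

```text
time: 6.35
tool_pos: [0.4811, 0.014, 0.0806]
ee_rot: [-3.141, -0.002, 2.893]
wrist_force: [0.1, -0.6, -2.4]
width: 0.0177
finger_force: 30.0
```

```bash
cat >> h.py <<'E'
def hold(o):
    p=np.load("holder.npy"); c,s=np.cos(p[2]),np.sin(p[2]); d=o["tool_pos"][:2]-p[:2]; f=o["wrist_force"]
    return "t %.2f TCP holder x %.4f y %.4f z %.4f nose x %.4f dyaw %.4f roll %.4f pitch %.4f F along %.1f across %.1f up %.1f w %.4f"%(o["time"],c*d[0]+s*d[1],-s*d[0]+c*d[1],o["tool_pos"][2],c*d[0]+s*d[1]+.113,o["ee_rot"][2]-np.pi-p[2],o["ee_rot"][0],o["ee_rot"][1],c*f[0]+s*f[1],-s*f[0]+c*f[1],f[2],o["width"])
E
python3 - <<'E'
from h import *
print(hold(robot.get_obs()))
im=robot.snapshot("scene"); cv2.imwrite("pics/s2.png",cv2.resize(im[120:360,240:480,::-1],None,fx=2.4,fy=2.4,interpolation=cv2.INTER_CUBIC))
print(hold(robot.get_obs()))
E
```

```text
t 6.35 TCP holder x -0.1573 y 0.0003 z 0.0806 nose x -0.0443 dyaw -0.0019 roll -3.1414 pitch -0.0016 F along 0.3 across -0.6 up -2.4 w 0.0177
t 6.40 TCP holder x -0.1565 y 0.0004 z 0.0817 nose x -0.0435 dyaw -0.0022 roll 3.1415 pitch 0.0002 F along -0.1 across -0.5 up -2.8 w 0.0174
```

View pics/s2.png

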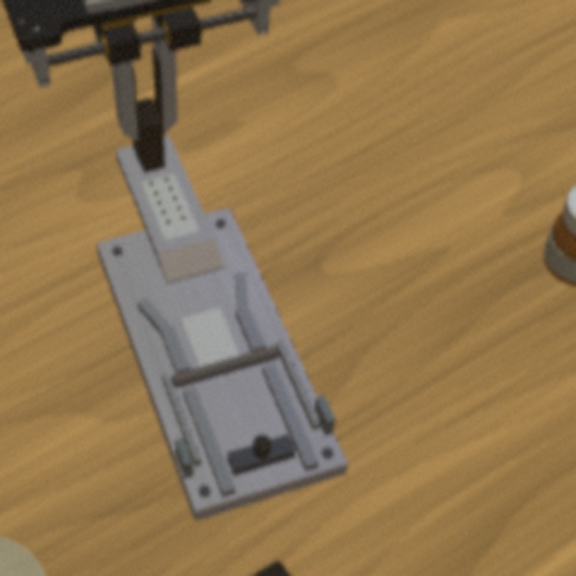

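The carrier is held level in line with the channel, with its nose at about (192,265) in the crop, above the bare base short of the flares. I'll lower it until it touches.

servo_tool([
  [0,0,0.1,0,0,0,10],
  [0,0,0.18,0,0,0,10],
  [0,0,0.22,0,0,0,10],
  [0,0,0.24,0,0,0,10],
  [0,0,0.24,0,0,0,10],
])

```text
time: 6.82
tool_pos: [0.481, 0.014, 0.0566]
ee_rot: [-3.141, -0.001, 2.892]
wrist_force: [0.5, 0.5, -2.7]
width: 0.0178
finger_force: 30.0
```

servo_tool([
  [0,0,0.01,0,0,0,10],
  [0,0,0.02,0,0,0,10],
  [0,0,0.02,0,0,0,10],
])

```text
time: 7.07
tool_pos: [0.4816, 0.014, 0.0555]
ee_rot: [3.141, 0.0, 2.892]
wrist_force: [0.1, 0.6, -2.2]
width: 0.018
finger_force: 30.0
```

servo_tool([
  [0,0,0.01,0,0,0,10],
  [0,0,0.01,0,0,0,10],
])

```text
time: 7.23
tool_pos: [0.4814, 0.014, 0.0544]
ee_rot: [3.141, 0.0, 2.892]
wrist_force: [0.8, -0.3, -3.2]
width: 0.0177
finger_force: 30.0
```

servo_tool([
  [0,0,0.01,0,0,-0.0015,10],
  [0,0,0.01,0,0,-0.0015,10],
])

```text
time: 7.4
tool_pos: [0.4815, 0.014, 0.0534]
ee_rot: [3.142, 0.0, 2.894]
wrist_force: [0.1, 0.5, -1.0]
width: 0.0177
finger_force: 30.0
```

servo_tool([
  [0,0,0.005,0,0,0,10],
  [0,0,0.005,0,0,0,10],
])

```text
time: 7.57
tool_pos: [0.4815, 0.014, 0.0532]
ee_rot: [3.141, 0.0, 2.894]
wrist_force: [-2.0, -0.9, -0.8]
width: 0.0176
finger_force: 30.0
```

servo_tool([
  [-0.06,0,0,0,0,0,10],
  [-0.12,0,0,0,0,0,10],
  [-0.18,0,0,0,0,0,10],
  [-0.24,0,0,0,0,0,10],
  [-0.3,0,0,0,0,0,10],
  [-0.36,0,0,0,0,0,10],
  [-0.42,0,0,0,0,0,10],
  [-0.42,0,0,0,0,0,10],
])

```text
time: 8.23
tool_pos: [0.5236, 0.0032, 0.0536]
ee_rot: [-3.142, 0.001, 2.894]
wrist_force: [-2.2, -0.0, 4.5]
width: 0.0177
finger_force: 30.0
```

```bash
python3 -c "
from h import *
print(hold(robot.get_obs()))"
```

```text
t 8.23 TCP holder x -0.1135 y 0.0002 z 0.0536 nose x -0.0005 dyaw -0.0006 roll -3.1416 pitch 0.0012 F along -2.1 across -0.6 up 4.5 w 0.0177
```

servo_tool([
  [-0.05,0,-0.004,0,0,0,10],
  [-0.1,0,-0.004,0,0,0,10],
  [-0.15,0,-0.004,0,0,0,10],
  [-0.15,0,-0.004,0,0,0,10],
])

```text
time: 8.57
tool_pos: [0.5377, -0.0004, 0.0537]
ee_rot: [-3.142, 0.001, 2.894]
wrist_force: [-1.9, 0.0, 4.0]
width: 0.0175
finger_force: 30.0
```

servo_tool([
  [-0.04,0,0,0,0,0,10],
  [-0.08,0,0,0,0,0,10],
  [-0.12,0,0,0,0,0,10],
  [-0.12,0,0,0,0,0,10],
])

```text
time: 8.9
tool_pos: [0.5487, -0.0031, 0.0537]
ee_rot: [-3.141, 0.0, 2.894]
wrist_force: [-3.6, 0.3, 4.5]
width: 0.0178
finger_force: 30.0
```

servo_tool([
  [-0.04,0,0,0,0,0,10],
  [-0.08,0,0,0,0,0,10],
  [-0.12,0,0,0,0,0,10],
  [-0.12,0,0,0,0,0,10],
])

```text
time: 9.23
tool_pos: [0.5565, -0.0051, 0.0536]
ee_rot: [-3.141, -0.009, 2.894]
wrist_force: [-14.5, 2.1, 10.8]
width: 0.0175
finger_force: 30.0
```

```bash
python3 -c "
from h import *
print(hold(robot.get_obs()))"
```

```text
t 9.23 TCP holder x -0.0796 y 0.0002 z 0.0536 nose x 0.0334 dyaw -0.0001 roll -3.1411 pitch -0.0089 F along -14.6 across -1.5 up 10.8 w 0.0175
```

servo_tool([
  [0,0,-0.01,0,0,0,10],
  [0,0,-0.02,0,0,0,10],
  [0,0,-0.02,0,0,0,10],
])

```text
time: 9.48
tool_pos: [0.5566, -0.0051, 0.0539]
ee_rot: [-3.141, -0.008, 2.894]
wrist_force: [-9.1, 1.9, 3.7]
width: 0.0179
finger_force: 30.0
```

```bash
python3 -c "
from h import *
print(hold(robot.get_obs()))"
```

```text
t 9.48 TCP holder x -0.0794 y 0.0002 z 0.0539 nose x 0.0336 dyaw -0.0001 roll -3.1410 pitch -0.0082 F along -9.3 across -0.4 up 3.7 w 0.0179
```

servo_tool([
  [-0.02,0,0,0,0,0,10],
  [-0.04,0,0,0,0,0,10],
  [-0.06,0,0,0,0,0,10],
  [-0.08,0,0,0,0,0,10],
  [-0.08,0,0,0,0,0,10],
])

```text
time: 9.9
tool_pos: [0.5643, -0.0071, 0.0536]
ee_rot: [-3.141, -0.009, 2.894]
wrist_force: [-8.9, 1.9, 4.3]
width: 0.0179
finger_force: 30.0
```

servo_tool([
  [-0.02,0,0,0,0,0,10],
  [-0.04,0,0,0,0,0,10],
  [-0.06,0,0,0,0,0,10],
  [-0.06,0,0,0,0,0,10],
])

```text
time: 10.23
tool_pos: [0.571, -0.0089, 0.0536]
ee_rot: [-3.141, -0.007, 2.894]
wrist_force: [-7.3, 1.2, 2.3]
width: 0.0177
finger_force: 30.0
```

```bash
python3 -c "
from h import *
print(hold(robot.get_obs()))"
```

```text
t 10.23 TCP holder x -0.0646 y 0.0001 z 0.0536 nose x 0.0484 dyaw -0.0002 roll -3.1409 pitch -0.0066 F along -7.4 across -0.6 up 2.3 w 0.0177
```

servo_tool([
  [-0.015,0,-0.005,0,0,0,10],
  [-0.03,0,-0.008,0,0,0,10],
  [-0.045,0,-0.008,0,0,0,10],
  [-0.06,0,-0.008,0,0,0,10],
  [-0.06,0,-0.008,0,0,0,10],
])

```text
time: 10.65
tool_pos: [0.5772, -0.0104, 0.0539]
ee_rot: [-3.141, -0.006, 2.894]
wrist_force: [-4.7, 1.3, -0.5]
width: 0.0173
finger_force: 30.0
```

servo_tool([
  [-0.02,0,0,0,0,0,10],
  [-0.04,0,0,0,0,0,10],
  [-0.06,0,0,0,0,0,10],
  [-0.08,0,0,0,0,0,10],
  [-0.1,0,0,0,0,0,10],
  [-0.1,0,0,0,0,0,10],
])

```text
time: 11.15
tool_pos: [0.5872, -0.013, 0.0538]
ee_rot: [-3.141, -0.005, 2.894]
wrist_force: [-4.1, 0.6, -0.8]
width: 0.0174
finger_force: 30.0
```

servo_tool([
  [-0.02,0,0,0,0,0,10],
  [-0.04,0,0,0,0,0,10],
  [-0.06,0,0,0,0,0,10],
  [-0.08,0,0,0,0,0,10],
  [-0.1,0,0,0,0,0,10],
  [-0.1,0,0,0,0,0,10],
])

```text
time: 11.65
tool_pos: [0.5985, -0.0159, 0.0547]
ee_rot: [-3.141, -0.001, 2.894]
wrist_force: [-2.5, -0.3, -5.8]
width: 0.0179
finger_force: 30.0
```

```bash
python3 -c "
from h import *
print(hold(robot.get_obs()))"
```

```text
t 11.65 TCP holder x -0.0362 y 0.0000 z 0.0547 nose x 0.0768 dyaw -0.0004 roll -3.1412 pitch -0.0014 F along -2.4 across -0.9 up -5.8 w 0.0179
```

servo_tool([
  [-0.01,0,0.004,0,0,0,10],
  [-0.02,0,0.008,0,0,0,10],
  [-0.03,0,0.008,0,0,0,10],
  [-0.03,0,0.008,0,0,0,10],
])

```text
time: 11.98
tool_pos: [0.6018, -0.0166, 0.0548]
ee_rot: [-3.141, -0.0, 2.894]
wrist_force: [-1.3, -0.9, -6.0]
width: 0.0178
finger_force: 30.0
```

servo_tool([
  [-0.01,0,0,0,0,0,10],
  [-0.02,0,0,0,0,0,10],
  [-0.02,0,0,0,0,0,10],
])

```text
time: 12.23
tool_pos: [0.6038, -0.0171, 0.0552]
ee_rot: [-3.141, 0.0, 2.894]
wrist_force: [-1.2, -1.0, -6.9]
width: 0.0176
finger_force: 30.0
```

```bash
python3 -c "
from h import *
print(hold(robot.get_obs()))"
```

```text
t 12.23 TCP holder x -0.0308 y 0.0002 z 0.0552 nose x 0.0822 dyaw -0.0004 roll -3.1415 pitch 0.0004 F along -0.9 across -1.2 up -6.9 w 0.0176
```

servo_tool([
  [0,0,0.01,0,0,0,10],
  [0,0,0.015,0,0,0,10],
  [0,0,0.015,0,0,0,10],
])

```text
time: 12.48
tool_pos: [0.6036, -0.017, 0.0543]
ee_rot: [-3.141, 0.001, 2.894]
wrist_force: [-3.8, 0.2, -3.8]
width: 0.0173
finger_force: 30.0
```

servo_tool([
  [-0.01,0,0,0,0,0,10],
  [-0.02,0,0,0,0,0,10],
  [-0.02,0,0,0,0,0,10],
])

```text
time: 12.73
tool_pos: [0.6058, -0.0175, 0.0542]
ee_rot: [-3.142, 0.001, 2.894]
wrist_force: [-3.2, -0.8, -3.4]
width: 0.0176
finger_force: 30.0
```

```bash
python3 -c "
from h import *
print(hold(robot.get_obs()))"
```

```text
t 12.73 TCP holder x -0.0287 y 0.0002 z 0.0542 nose x 0.0843 dyaw -0.0003 roll -3.1416 pitch 0.0008 F along -2.9 across -1.5 up -3.4 w 0.0176
```

Baseline is about 3 N. From here I'll feel forward 1 mm at a time.

servo_tool([
  [-0.01,0,0.003,0,0,0,10],
  [-0.01,0,0.003,0,0,0,10],
])

```text
time: 12.9
tool_pos: [0.6068, -0.0177, 0.0538]
ee_rot: [-3.142, 0.001, 2.894]
wrist_force: [-4.7, -1.7, -2.4]
width: 0.0178
finger_force: 30.0
```

servo_tool([
  [-0.01,0,0,0,0,0,10],
  [-0.01,0,0,0,0,0,10],
])

```text
time: 13.07
tool_pos: [0.6077, -0.018, 0.0537]
ee_rot: [3.142, 0.0, 2.894]
wrist_force: [-4.5, -1.4, -2.9]
width: 0.0177
finger_force: 30.0
```

servo_tool([
  [-0.01,0,0,0,0,0,10],
  [-0.01,0,0,0,0,0,10],
])

```text
time: 13.23
tool_pos: [0.6086, -0.0182, 0.0537]
ee_rot: [3.142, 0.0, 2.894]
wrist_force: [-5.3, -1.8, -2.6]
width: 0.0179
finger_force: 30.0
```

servo_tool([
  [-0.007,0,0,0,0,0,10],
  [-0.007,0,0,0,0,0,10],
])

```text
time: 13.4
tool_pos: [0.6092, -0.0183, 0.0537]
ee_rot: [-3.142, 0.0, 2.894]
wrist_force: [-5.1, -0.3, -2.3]
width: 0.0181
finger_force: 30.0
```

```bash
python3 -c "
from h import *
print(hold(robot.get_obs()))"
```

```text
t 13.40 TCP holder x -0.0252 y 0.0003 z 0.0537 nose x 0.0878 dyaw -0.0002 roll -3.1416 pitch 0.0002 F along -4.9 across -1.5 up -2.3 w 0.0181
```

servo_tool([
  [-0.007,0,0,0,0,0,10],
  [-0.007,0,0,0,0,0,10],
])

```text
time: 13.57
tool_pos: [0.6098, -0.0185, 0.0537]
ee_rot: [-3.142, 0.0, 2.894]
wrist_force: [-5.1, -2.0, -3.1]
width: 0.0178
finger_force: 30.0
```

servo_tool([
  [-0.007,0,0,0,0,0,10],
  [-0.007,0,0,0,0,0,10],
])

```text
time: 13.73
tool_pos: [0.6105, -0.0187, 0.0537]
ee_rot: [-3.142, 0.0, 2.894]
wrist_force: [-5.3, -1.3, -1.9]
width: 0.0178
finger_force: 30.0
```

servo_tool([
  [-0.007,0,0,0,0,0,10],
  [-0.007,0,0,0,0,0,10],
])

```text
time: 13.9
tool_pos: [0.6112, -0.0189, 0.0537]
ee_rot: [-3.142, 0.0, 2.894]
wrist_force: [-4.3, -2.6, -1.9]
width: 0.0178
finger_force: 30.0
```

servo_tool([
  [-0.007,0,0,0,0,0,10],
  [-0.007,0,0,0,0,0,10],
])

```text
time: 14.07
tool_pos: [0.6112, -0.0189, 0.0537]
ee_rot: [-3.141, -0.001, 2.894]
wrist_force: [-5.7, -1.2, -1.4]
width: 0.0177
finger_force: 30.0
```

servo_tool([
  [-0.005,0,0,0,0,0,10],
  [-0.005,0,0,0,0,0,10],
])

```text
time: 14.23
tool_pos: [0.6112, -0.0189, 0.0537]
ee_rot: [-3.141, -0.002, 2.894]
wrist_force: [-7.6, -0.3, -0.3]
width: 0.0175
finger_force: 30.0
```

The carrier stops advancing and the push rises, so the nose is at the stop. Next I'll ease off, release and retreat.

servo_tool([
  [0.006,0,0,0,0,0,10],
  [0.006,0,0,0,0,0,10],
  [0.006,0,0,0,0,0,30],
  [0.006,0,0,0,0,0,50],
  [0.006,0,0,0,0,0,50],
  [0.006,0,0,0,0,0,50],
  [0.006,0,0,0,0,0,50],
])

```text
time: 14.82
tool_pos: [0.6128, -0.0188, 0.0543]
ee_rot: [3.141, 0.003, 2.894]
wrist_force: [0.4, -0.2, -0.8]
width: 0.0471
finger_force: 0.0
```

servo_tool([
  [0,0,-0.1,0,0,0,50],
  [0,0,-0.3,0,0,0,50],
  [0,0,-0.6,0,0,0,50],
  [0,0,-1,0,0,0,50],
  [0,0,-1,0,0,0,50],
])

```text
time: 15.23
tool_pos: [0.6164, -0.0194, 0.1642]
ee_rot: [3.139, 0.017, 2.894]
wrist_force: [0.0, -0.6, 2.0]
width: 0.0501
finger_force: 0.0
```

servo_tool([
  [0.3,0.3,-0.2,0,0,0,50],
  [0.3,0.6,-0.4,0,0,0,50],
  [0.3,0.9,-0.4,0,0,0,50],
  [0.3,1,-0.4,0,0,0,50],
  [0.3,1,-0.4,0,0,0,50],
])

```text
time: 15.65
tool_pos: [0.6076, 0.0877, 0.1943]
ee_rot: [3.141, 0.002, 2.898]
wrist_force: [0.3, -0.3, -0.2]
width: 0.0499
finger_force: 0.0
```

Run:
```python
from h import *
print(hold(robot.get_obs()))
im=robot.snapshot("scene"); cv2.imwrite("pics/s3.png",cv2.resize(im[200:340,260:400,::-1],None,fx=4,fy=4,interpolation=cv2.INTER_CUBIC))
```

```text
t 15.65 TCP holder x -0.0527 y 0.1026 z 0.1943 nose x 0.0603 dyaw 0.0034 roll 3.1406 pitch 0.0017 F along 0.4 across -0.2 up -0.2 w 0.0499
```

View pics/s3.png

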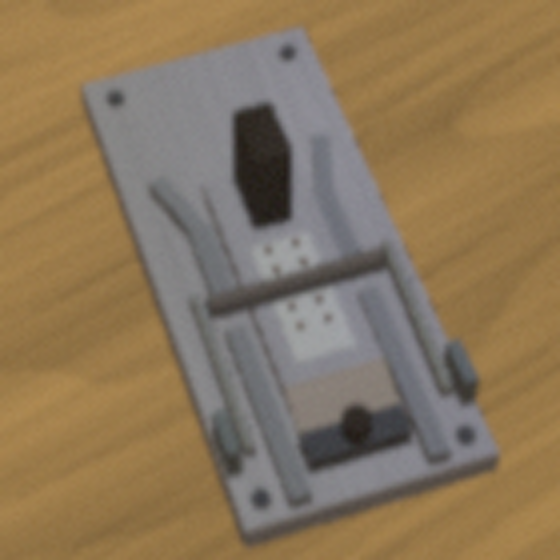

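The carrier lies flat in the channel under the roller. Its nose (about 345,425 in the crop) is against the stop and the gripper is clear.

```bash
python3 -c "
from bench import robot
print(robot.close_job())"
```

```text
the job is handed in; nothing more can be done
None
```

I slid the carrier home under the bail until the nose met the end stop, let go, and handed the job in at about 16 s; the final picture shows it flat with the nose against the stop, but no verdict came back.

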